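# Sight the inspection mirror on the master mark, then hold it on the casting's mark

### The job

The inspection camera's red aiming beam shows where it looks by way of the little swivel mirror. Take the mirror by its orange grip and turn it until the beam lands on the yellow stripe of the blue master block, keep it still there for about a second to check the sight, then turn it on until the beam lands on the red stripe of the aluminium casting and finish while still holding the grip at that angle, because a spring swings the mirror away when it is let go. Do not touch the camera or the two marked parts, and leave the socket, spray can, oil bottle and screwdriver where they are.

Things in the scene. Friction and masses are not known exactly. Their poses are not given: they have to be found in the camera images.
- mirror (a joint): Swivel of the upright mirror about a vertical axis through the grip, in rad: 0 parked against its stop, growing counter-clockwise seen from above, to 1.3 at the other stop. A weak spring (about 0.015 N m when parked, 0.06 N m at the far stop) always turns it back to 0. The mirror glass is 60 wide and 56 mm high, in a black frame that ends 96 mm above the bench; its pale reflecting face lies on the axis. Turning the mirror turns the reflected beam twice as far, the same way.
- grip (a point): Orange grip bar on top of the mirror, 44 mm long (its x axis, square to the glass and pointing the way the mirror faces), 14 mm wide (y), 30 mm tall; z up. Origin at its centre, on the mirror's axis, 121 mm above the bench. It turns with the mirror, so joint value and its yaw change together. Grasp across its 14 mm width from above.
- beam: The reflected part of the thin red aiming beam, level, 60 mm above the bench, drawn 200 mm long with a red dot at its end (hidden when inside a part). Origin on the mirror's axis, x axis along the beam away from the mirror, z up; it turns twice as far as the mirror. The beam lands on a mark when the mark lies on its x axis. It cannot be touched.
- yellow_mark (a point): Middle of the 20 mm wide upright yellow stripe, on the face that looks to the mirror, of the blue master block (60 x 54 x 80 mm, fixed); 60 mm above the bench. The stripe runs on over the top of the block. Its x axis points into the block.
- red_mark (a point): Middle of the 20 mm wide upright red stripe, on the face that looks to the mirror, of the aluminium casting (60 x 50 x 80 mm, dark round flanges at both sides, fixed); 60 mm above the bench. The stripe runs on over the top. Its x axis points into the casting. The two marks stand 0.16 to 0.20 m from the mirror's axis; which of the two is left or right varies.
- camera: Black inspection camera on a stand, 44 x 60 mm, top at 85 mm above the bench, fixed 172 mm from the mirror; its lens and the incoming red beam point at the mirror. Origin under its stand on the plate, 10 mm above the bench.
- fixture: Perforated steel plate 350 x 350 x 10 mm, fixed, that carries camera, mirror and marked parts. Origin at the bench under the mirror's axis; x axis towards the marked parts, y axis towards the camera, z up. The plate spans x -70 to 280 mm and y -130 to 220 mm.
- socket: Loose steel wrench socket, 26 mm across, 38 mm tall, standing on the plate. Origin at the centre of its underside.
- spray_can: Loose spray can, white and blue, 60 mm across, 170 mm tall, standing on the bench. Origin at the centre of its underside.
- oil_bottle: Loose green oil bottle with yellow cap, 68 mm across, 130 mm tall, standing on the bench. Origin at the centre of its underside.
- screwdriver: Loose screwdriver with yellow handle lying on the bench, about 200 mm long, along its x axis. Origin at its underside.
- casting: The aluminium casting that bears the red stripe, fixed. Origin under the middle of its striped face, on the plate, 10 mm above the bench; x axis into the casting, z up; its foot reaches 75 mm along x.
- master: The blue master block that bears the yellow stripe, fixed. Origin under the middle of its striped face, on the plate, 10 mm above the bench; x axis into the block, z up; its foot reaches 75 mm along x.

How it is judged (in metres and radians):
On the way, in this order (a step that is already met when the one before it is completed fails the run):
1. the beam rests on the yellow stripe, the mirror held still by its grip for 0.5 s (y of yellow_mark in the frame of beam between -0.01 and 0.01 m and x of yellow_mark in the frame of beam above 0.1 m and contact force between the fingers and orange_grip above 3 N and velocity of joint mirror between -0.06 and 0.06 rad/s), for 0.5 s.
2. then the beam rests on the red stripe, the mirror held still by its grip for 0.5 s (y of red_mark in the frame of beam between -0.01 and 0.01 m and x of red_mark in the frame of beam above 0.1 m and contact force between the fingers and orange_grip above 3 N and velocity of joint mirror between -0.06 and 0.06 rad/s), for 0.5 s.
At the end, for the whole second after the job is handed in: The gripper still holds the orange grip (contact force over 3 N), the mirror is still (under 0.06 rad/s), the reflected beam passes within 10 mm of the middle of the red stripe (that is, lands on it), and the four loose things are within 15 mm of where they started (all of step 2 and distance of each of socket, spray_can, oil_bottle, screwdriver from where it was at the start of the episode below 0.015 m); the arm keeps its last pose, push and grip.
It fails at once if a bystander is moved by more than 15 mm (distance of any of socket, spray_can, oil_bottle, screwdriver from where it was at the start of the episode above 0.015 m).
It fails at once if the robot touches the camera or a marked part (over 2 N) (contact force between any of the arm, the fingers and camera above 2 N or contact force between any of the arm, the fingers and casting above 2 N or contact force between any of the arm, the fingers and master above 2 N).
It also fails if it takes over 38 s, if anything falls off the work surface, if the arm or the gripper's body presses on something with over 40 N, if the wrist force passes 120 N, or if a joint passes its speed limit or range.

### The arm

A 7-joint arm with a two-finger parallel gripper is mounted at the origin on the work surface. World frame = base frame: x ahead of the robot, y to its left, z up, the work surface at z = 0. Lengths are in m, angles in degrees, forces in N, time in s.
With the tool pointing down it reaches from about 0.4 to 0.875 m from the base axis. Payload 6.5 kg.
Tool frame: the origin (TCP) lies midway between the tips of the shut fingers; the grasp point (between the pads) lies grasp_offset behind it (grasp_offset is the distance from the TCP to the grasp point, in m); z points along the fingers, y is the line along which they close (so a half turn about z gives the same grasp; the last joint's range is limited). The gripper opens to 88 mm and grips with 3 to 60 N. Pads are 18 mm wide; open, the fingers measure 123 mm over their backs; the gripper's body (75 mm by 187 mm) begins 45 mm behind the grasp point.
Start: joints at [-71.402, 30.733, -0.252, 88.115, 0.149, 61.152, -4.079], TCP at [0.248, 0.601, 0.239] pointing down, gripper open.
Joint ranges: [-154.64, 154.64], [-21.42, 123.67], [-72.66, 72.17], [13.99, 137.28], [-74.86, 254.86], [10.95, 109.41], [-158.01, 158.01]. Speed limits (degrees/s): [136.94, 136.94, 180, 180, 180, 180, 180].

### API

Orientations are given as a 3x3 rotation matrix whose columns are the frame's x, y, z axes.
In Python, from station import * gives the robot as it stands.
- The arm moves only by the tool carry_out, never from a script. Its argument "plan" is a list of rows, each a list of 5 numbers: the shift along the tool's x, y, z in m, then the turn about the tool's z in rad, then the finger opening in m, from 0 to 0.0881. A call has 1 to 8 rows; each row is the pose to reach, as a shift and turn from the pose commanded when the call began, along the tool's axes at that moment; what a row does not reach only later rows make up. A row lasts 1/10 s, in which the tool goes at most 50 mm and 8.59 degrees, less where a joint would pass 70% of its speed; a pose out of reach is approached as far as the arm can. A call with a gripper value outside its range is refused whole. The fingers move at their own pace and stop on an object; "force" is the grip in N (left out, the last holds). Time passes only in rows, so rows that repeat a pose let the fingers close. It gives the time, the measured TCP pose, the force, the opening and the grip force at its end, in the units of the state.
- read_state(): the state, without advancing time (a new reading comes with each control period).
- grab_frame(name): name is "scene" or "top"; returns (picture, depth): 480x640x3 uint8, blue, green, red; 480x640 float32, m along the optical axis (not along the pixel's ray), 0 where there is no reading.
- get_calibration(name): a dict with "fx", "fy", "cx", "cy" (pixels), "D" ([k1, k2, p1, p2, k3] as OpenCV has them; the pictures are not rectified), "extrinsics" (4x4, takes a point from camera to world coordinates). Camera axes: x right, y down, z forward; pixel columns grow to the right and rows downward; lengths in m; the calibration is good to about 2 mm. A picture is of the moment at which its call begins. get_calibration takes no time and is no camera call.
- finish_job(): hands the job in; it is judged then, once.
Trained networks look in the newest picture that a camera, given by its name, has taken for a name from the list of things; names that differ only in an ending like _2 or _b are one class to them, and where a whole thing is asked for, a point or a joint stands for the part that bears it (a point fixed in the world has none). Each returns a list of dicts, best first, with "score" (0 to 1); they miss things now and then, are a little off and sometimes report something else, mostly with a low value. They report only what shows in the picture. A call takes as long as a camera call.
- find_in(camera, name): "xyz" ([x, y, z] in m, in the coordinates of the camera as it stood for that picture, good to about 4 mm: the middle of the surface that is visible of it).
- outline_of(camera, name): "mask" (480x640 bool, what is visible of it).
- tip_of(camera, name): "xyz" ([x, y, z] in m, in the coordinates of the camera as it stood for that picture, good to about 4 mm: a listed point, or the origin of a listed thing).
The state is a dict: "time": time; "joint_pos": joint angles; "dq": joint speeds; "joint_efforts": joint torques, N m; "tcp_pos": TCP position; "orientation": TCP orientation; "force": force on the tool from outside, world axes, zero at the start; "ft_torque": the same for the moment, N m; "width": finger opening in m; "finger_force": force on a finger pad.
Only numpy, scipy, OpenCV 4.12 (cv2) and the standard library are available. Lean on these libraries where they do the work, as an engineer would, in place of code of your own. Each camera call takes 0.05 s, during which the arm holds its last target. There are 200 camera calls.

## Working session

There is one attempt and no reset: what is moved stays moved. The work goes in short steps, Python scripts to look and compute and a tool call to move; the robot and the scene stay as the last step left them, time stands still between calls to the robot, and variables do not carry over. Pictures are saved under pics/ and viewed, at most 10 in all, crops included, and the job is handed in when it is done.

Besides the shell and the picture viewer there is one more tool, called after "Emit:" as name([rows], argument=value, ...), one row to a line, values as JSON. carry_out: Moves the arm, as the interface text tells. Its arguments: {"type":"object","properties":{"plan":{"type":"array","items":{"type":"array","items":{"type":"number"}}},"force":{"type":"number"}},"required":["plan"]}

```bash
mkdir -p pics; cat > h.py <<'E'
from station import *
import numpy as np, cv2
def T(c): return np.array(get_calibration(c)["extrinsics"])
def w(c,p): return (T(c)@np.r_[p,1])[:3]
def tip(c,n,f=tip_of):
    r=f(c,n); return [(round(d["score"],2),w(c,d["xyz"]).round(4).tolist()) for d in r[:2]]
E
python3 - <<'E'
from h import *
s=read_state();print(s["time"],s["tcp_pos"],s["orientation"],s["width"])
try: print(grasp_offset)
except Exception as e: print(e)
for c in ("scene","top"):
    im,d=grab_frame(c);cv2.imwrite(f"pics/{c}0.png",im);np.save(f"{c}d.npy",d)
    for n in ("grip","beam","yellow_mark","red_mark","camera","fixture","socket","spray_can","oil_bottle","screwdriver"):
        try: print(c,n,tip(c,n))
        except Exception as e: print(c,n,repr(e))
E
```

```text
0.0 [0.24739364 0.60042721 0.23783614] [[-9.24622875e-01  3.80883516e-01 -5.35600135e-04]
 [ 3.80883872e-01  9.24621452e-01 -1.62706396e-03]
 [-1.24494465e-04 -1.70842201e-03 -9.99998533e-01]] 0.08813398193067934
0.0187
scene grip [(0.86, [0.4997, 0.0136, 0.1209]), (0.51, [0.465, -0.397, 0.001])]
scene beam [(0.51, [0.4997, 0.0199, 0.0632]), (0.3, [0.4434, 0.5124, -0.003])]
scene yellow_mark [(0.72, [0.6759, 0.0365, 0.0592])]
scene red_mark [(0.82, [0.6372, -0.104, 0.0623])]
scene camera []
scene fixture [(0.89, [0.5034, 0.0187, -0.0049])]
scene socket [(0.42, [0.5208, -0.0887, 0.0105])]
scene spray_can [(0.62, [0.4649, -0.3966, 0.0039]), (0.6, [0.497, 0.0178, 0.1213])]
scene oil_bottle [(0.77, [0.607, -0.3652, -0.0005])]
scene screwdriver [(0.71, [0.4986, 0.0152, 0.1197]), (0.49, [0.4415, 0.5137, -0.0029])]
top grip [(0.65, [0.5006, 0.016, 0.1229])]
top beam []
top yellow_mark [(0.95, [0.6818, 0.0356, 0.0583]), (0.21, [0.6112, -0.3659, -0.0027])]
top red_mark [(0.97, [0.6408, -0.1172, 0.0571])]
top camera [(0.69, [0.5515, 0.1806, 0.0113])]
top fixture [(0.71, [0.5019, 0.0184, 0.0014])]
top socket [(0.62, [0.6398, -0.1154, 0.0544]), (0.48, [0.5237, -0.0825, 0.0106])]
top spray_can [(0.93, [0.467, -0.3971, 0.0008])]
top oil_bottle [(0.84, [0.6115, -0.3666, 0.0015])]
top screwdriver [(0.7, [0.4493, 0.5055, 0.0023])]
```

View pics/top0.png

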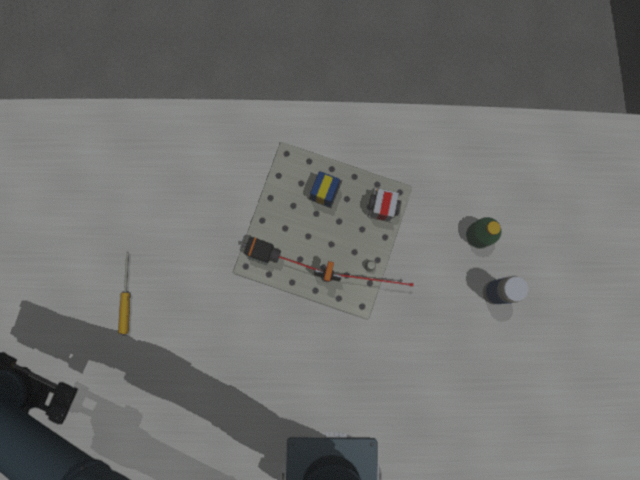

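View pics/scene0.png

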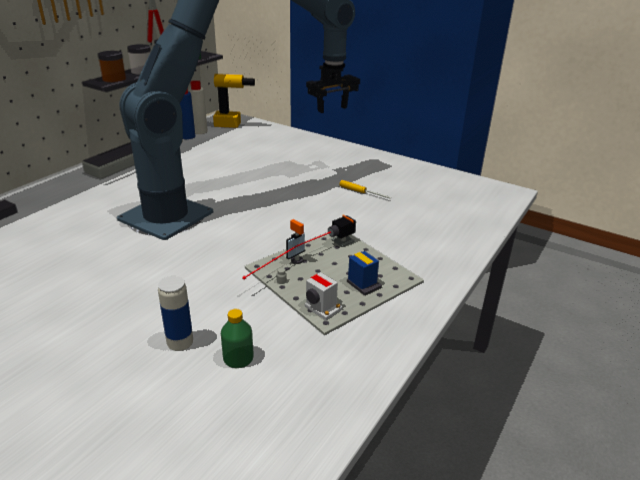

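The top view shows the grip at about (327,271), the inspection camera at (262,250), the beam dot at (411,284), the yellow stripe at (325,188) and the red stripe at (386,204). From the parked position the beam sweeps past red before it reaches yellow. I'll refine these positions by colour in the top view.

```bash
cat >> h.py <<'E'
def unproj(c,uv,z):
    k=get_calibration(c);K=np.array([[k["fx"],0,k["cx"]],[0,k["fy"],k["cy"]],[0,0,1]])
    n=cv2.undistortPoints(np.array(uv,float).reshape(-1,1,2),K,np.array(k["D"])).reshape(-1,2)
    M=T(c);d=np.c_[n,np.ones(len(n))]@M[:3,:3].T;o=M[:3,3]
    return (o+d*((z-o[2])/d[:,2])[:,None])[:,:2]
def seg(im,box,kind):
    h=cv2.cvtColor(im,cv2.COLOR_BGR2HSV).astype(int);H,S,V=h[...,0],h[...,1],h[...,2]
    m={"red":((H<5)|(H>174))&(S>120)&(V>80),"yel":(H>20)&(H<35)&(S>120)&(V>100),"ora":(H>=5)&(H<18)&(S>150)&(V>100)}[kind]
    b=np.zeros_like(m);b[box[1]:box[3],box[0]:box[2]]=1
    v,u=np.nonzero(m&b);return np.c_[u,v]
def line(P):
    P=P.astype(np.float32);vx,vy,x,y=cv2.fitLine(P,cv2.DIST_HUBER,0,.001,.001).ravel();return (x,y),np.degrees(np.arctan2(vy,vx))
E
python3 - <<'E'
from h import *
im=cv2.imread("pics/top0.png")
for n,b,k,z in (("grip",(315,255,345,285),"ora",.136),("yel",(305,165,345,210),"yel",.09),("red",(365,180,410,225),"red",.09),("refl",(345,265,420,295),"red",.06),("inc",(280,255,316,272),"red",.06)):
    P=unproj("top",seg(im,b,k),z);r=cv2.minAreaRect((P*1000).astype(np.float32))
    print(n,len(P),"mean",P.mean(0).round(4),"line",line(P),"rect",r,"ext",P.min(0).round(3),P.max(0).round(3))
    if n in("yel","red"):
        print(cv2.boxPoints(r).round(1).tolist())
print(T("top")[:3,3],T("scene")[:3,3])
E
```

```text
grip 95 mean [0.5007 0.0173] line ((np.float32(0.5006534), np.float32(0.017261958)), np.float32(-11.368734)) rect ((501.1351318359375, 17.04471206665039), (11.926556587219238, 41.33437728881836), 76.91736602783203) ext [0.481 0.009] [0.521 0.025]
yel 179 mean [0.7036 0.0288] line ((np.float32(0.7036119), np.float32(0.028751133)), np.float32(-20.265076)) rect ((703.7592163085938, 28.69253921508789), (18.42355728149414, 53.708282470703125), 69.55958557128906) ext [0.676 0.013] [0.731 0.045]
[[675.4000244140625, 29.399999618530273], [725.7000122070312, 10.699999809265137], [732.0999755859375, 27.899999618530273], [681.7999877929688, 46.70000076293945]]
red 169 mean [ 0.6658 -0.116 ] line ((np.float32(0.6657905), np.float32(-0.11604796)), np.float32(-11.839643)) rect ((665.78076171875, -116.11819458007812), (16.978071212768555, 55.577232360839844), 78.22068786621094) ext [ 0.639 -0.129] [ 0.694 -0.103]
[[636.7999877929688, -118.80000305175781], [691.2999877929688, -130.10000610351562], [694.7000122070312, -113.5], [640.2999877929688, -102.0999984741211]]
refl 46 mean [ 0.4901 -0.0881] line ((np.float32(0.49050167), np.float32(-0.085387364)), np.float32(83.30945)) rect ((488.7016906738281, -104.4695053100586), (160.7978057861328, 4.7100067138671875), 83.19918823242188) ext [ 0.477 -0.184] [ 0.498 -0.025]
inc 38 mean [0.5242 0.0852] line ((np.float32(0.522088), np.float32(0.07875671)), np.float32(71.760704)) rect ((525.3875122070312, 89.3322525024414), (84.41275787353516, 3.182771682739258), 71.38347625732422) ext [0.513 0.049] [0.538 0.13 ]
[0.39113879 0.06423676 1.49585784] [ 1.23449759 -1.02818849  0.87717562]
```

Emit:
carry_out([
  [-0.035,-0.034,0,-0.02,0.06],
  [-0.07,-0.068,0,-0.04,0.06],
  [-0.105,-0.102,0,-0.06,0.06],
  [-0.14,-0.136,0,-0.08,0.06],
  [-0.175,-0.17,0,-0.1,0.06],
  [-0.21,-0.204,0,-0.12,0.06],
  [-0.245,-0.238,0,-0.14,0.06],
  [-0.28,-0.272,0,-0.16,0.06],
], force=20)

```text
time: 1.9
tcp_pos: [0.4035, 0.241, 0.2391]
orientation: [[-0.974, 0.228, 0.001], [0.228, 0.974, 0.001], [-0.001, 0.001, -1.0]]
force: [0.1, -0.4, 0.3]
width: 0.0597
finger_force: 0.0
```

```bash
cat >> h.py <<'E'
def goto(x,y,z,yaw):  # yaw of tool y, deg
    s=read_state();R=np.array(s["orientation"]);p=np.array(s["tcp_pos"])
    cur=np.degrees(np.arctan2(R[1,1],R[0,1]))
    print("t",s["time"],"p",p.round(4),"yaw",cur.round(2),"j",np.round(s["joint_pos"],1),"w",s["width"],"ff",s["finger_force"],"f",np.round(s["force"],1))
    print("shift",(R.T@(np.array([x,y,z])-p)).round(4),"turn",-np.radians(yaw-cur).round(4))
E
python3 -c "
from h import *
goto(.501,.017,.16,77.6)"
```

```text
t 1.9 p [0.4035 0.241  0.2391] yaw 76.83 j [-40.5  13.    4.8 114.8  -1.4  52.2  41.9] w 0.059745108457337305 ff 0.0 f [ 0.1 -0.4  0.3]
shift [-0.146 -0.196  0.079] turn -0.0134
```

Emit:
carry_out([
  [-0.025,-0.034,0.01,-0.013,0.06],
  [-0.05,-0.068,0.02,-0.013,0.06],
  [-0.075,-0.102,0.03,-0.013,0.06],
  [-0.1,-0.136,0.045,-0.013,0.06],
  [-0.125,-0.17,0.06,-0.013,0.06],
  [-0.146,-0.196,0.075,-0.013,0.06],
  [-0.146,-0.196,0.079,-0.013,0.06],
  [-0.146,-0.196,0.079,-0.013,0.06],
])

```text
time: 2.7
tcp_pos: [0.4998, 0.0184, 0.1592]
orientation: [[-0.976, 0.218, -0.001], [0.218, 0.976, -0.0], [0.001, -0.0, -1.0]]
force: [0.2, 0.8, 0.4]
width: 0.0601
finger_force: 0.0
```

```bash
python3 - <<'E'
from h import *
goto(.501,.017,.104,77.6)
im,d=grab_frame("scene");cv2.imwrite("pics/s1.png",cv2.resize(im[150:350,200:450],None,fx=3,fy=3))
print(tip("scene","grip"))
E
```

```text
t 2.7 p [0.4998 0.0184 0.1592] yaw 77.44 j [-16.3  22.9  11.1 114.9  -6.3  42.9  76.1] w 0.06013466356133894 ff 0.0 f [0.2 0.8 0.4]
shift [-0.0016 -0.0011  0.0552] turn -0.0028
[]
```

View pics/s1.png

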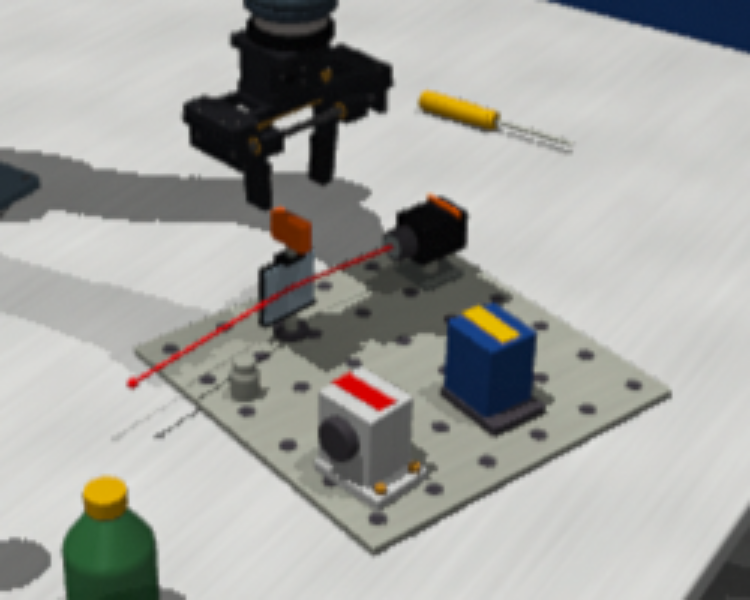

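The fingers straddle the orange grip, which sits at about (290,230) in the crop. I'll descend and close.

Emit:
carry_out([
  [-0.001,-0.001,0.02,0,0.06],
  [-0.001,-0.001,0.04,0,0.06],
  [-0.001,-0.001,0.055,0,0.06],
  [-0.001,-0.001,0.055,0,0.03],
  [-0.001,-0.001,0.055,0,0.01],
  [-0.001,-0.001,0.055,0,0],
  [-0.001,-0.001,0.055,0,0],
  [-0.001,-0.001,0.055,0,0],
], force=20)

```text
time: 3.6
tcp_pos: [0.5014, 0.0176, 0.1054]
orientation: [[-0.976, 0.216, 0.001], [0.216, 0.976, 0.0], [-0.001, 0.0, -1.0]]
force: [-0.7, -0.1, -0.5]
width: 0.0222
finger_force: 0.0
```

```bash
python3 - <<'E'
from h import *
goto(.501,.017,.104,129.3)
print(read_state()["ft_torque"])
E
```

```text
t 3.6 p [0.5014 0.0176 0.1054] yaw 77.53 j [-15.   28.2   9.9 116.4  -8.   35.9  77.7] w 0.022151781628805697 ff 0.0 f [-0.7 -0.1 -0.5]
shift [ 0.0003 -0.0007  0.0014] turn -0.9036
[ 0.01835703 -0.01156337 -0.00484859]
```

Emit:
carry_out([
  [0,0,0,0,0],
  [0,0,0,0,0],
  [0,0,0,0,0],
  [0,0,0,0,0],
])

```text
time: 4.0
tcp_pos: [0.5013, 0.0177, 0.1051]
orientation: [[-0.976, 0.216, 0.001], [0.216, 0.976, 0.0], [-0.001, 0.0, -1.0]]
force: [-0.8, 1.5, 5.3]
width: 0.0139
finger_force: 20.0
```

Emit:
carry_out([
  [0,0,0,-0.1,0],
  [0,0,0,-0.2,0],
  [0,0,0,-0.3,0],
  [0,0,0,-0.4,0],
  [0,0,0,-0.5,0],
  [0,0,0,-0.6,0],
  [0,0,0,-0.7,0],
  [0,0,0,-0.8,0],
])

```text
time: 4.8
tcp_pos: [0.5012, 0.0181, 0.1051]
orientation: [[-0.833, -0.553, 0.0], [-0.553, 0.833, 0.001], [-0.001, 0.0, -1.0]]
force: [-0.2, 1.9, 5.5]
width: 0.0139
finger_force: 20.0
```

Emit:
carry_out([
  [0,0,0,-0.06,0],
  [0,0,0,-0.1,0],
  [0,0,0,-0.1,0],
  [0,0,0,-0.1,0],
  [0,0,0,-0.1,0],
])

```text
time: 5.3
tcp_pos: [0.5011, 0.0181, 0.105]
orientation: [[-0.776, -0.631, 0.0], [-0.631, 0.776, 0.001], [-0.001, 0.0, -1.0]]
force: [-0.7, 2.3, 5.4]
width: 0.0138
finger_force: 20.0
```

```bash
python3 - <<'E'
from h import *
goto(.501,.017,.104,129.3)
im,d=grab_frame("top");cv2.imwrite("pics/t2.png",cv2.resize(im[140:320,225:425],None,fx=3,fy=3))
im,d=grab_frame("scene");cv2.imwrite("pics/s2.png",cv2.resize(im[150:350,200:450],None,fx=3,fy=3))
E
```

```text
t 5.3 p [0.5011 0.0181 0.105 ] yaw 129.1 j [ -4.3  28.1  -3.6 115.8   2.8  36.2 119.4] w 0.013784170017732092 ff 20.001837364397943 f [-0.7  2.3  5.4]
shift [ 0.0008 -0.0008  0.001 ] turn -0.0035
```

View pics/t2.png

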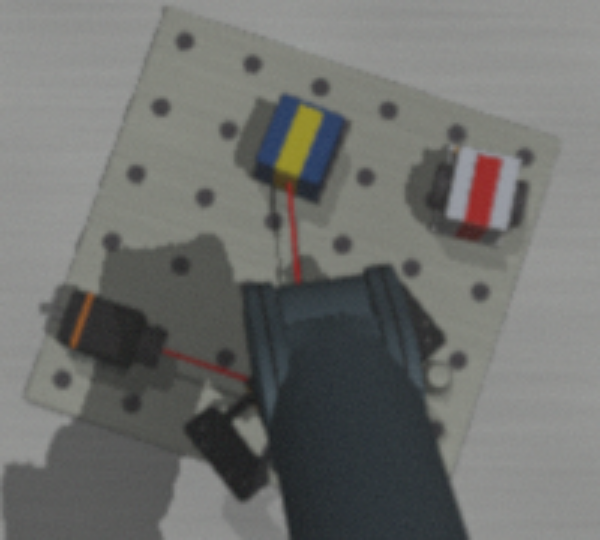

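View pics/s2.png

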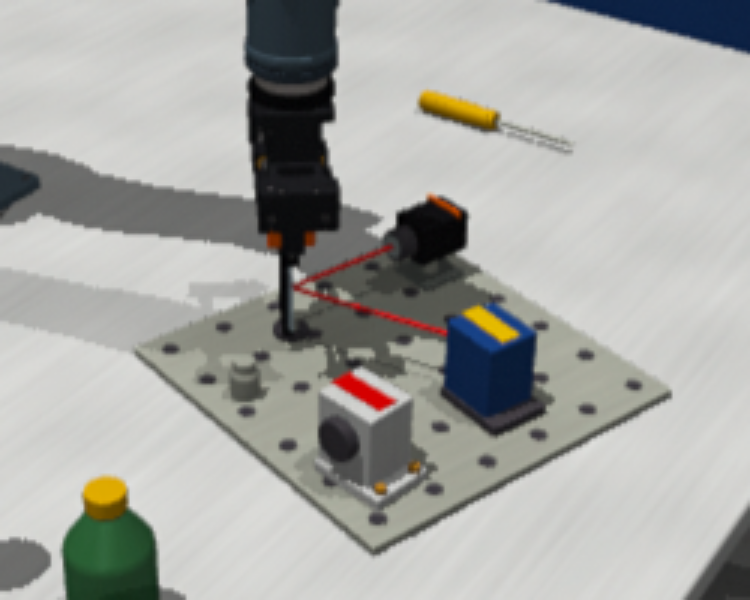

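The beam meets the yellow stripe at about (290,185) in the top crop. Now I'll measure how far off centre it is.

```bash
cat >> h.py <<'E'
def off(P,mark,ax=(.501,.017)):
    (x,y),a=line(P); a=a if np.cos(np.radians(a))>0 else a+180; d=np.r_[np.cos(np.radians(a)),np.sin(np.radians(a))]
    r=np.array(mark)-[x,y]; q=np.array(mark)-ax; m=np.degrees(np.arctan2(q[1],q[0]))
    print("beam dir",round(a,2),"mark dir",m.round(2),"mark y off line",(d[0]*r[1]-d[1]*r[0]).round(4),"n",len(P))
E
python3 - <<'E'
from h import *
im,d=grab_frame("top")
P=unproj("top",seg(im,(310,199,345,236),"red"),.06);print(P.min(0),P.max(0))
off(P,(.6786,.038))
print(tip("top","yellow_mark"),tip("scene","yellow_mark"),tip("top","beam"),tip("scene","beam"))
E
```

```text
[0.59732831 0.02658502] [0.67463682 0.03504264]
beam dir 5.97 mark dir 6.74 mark y off line 0.0025 n 49
[] [(0.75, [0.6791, 0.0379, 0.0591])] [] [(0.43, [0.5016, 0.0198, 0.0615])]
```

Emit:
carry_out([
  [0,0,0,-0.006,0],
  [0,0,0,-0.006,0],
  [0,0,0,-0.006,0],
  [0,0,0,-0.006,0],
  [0,0,0,-0.006,0],
  [0,0,0,-0.006,0],
  [0,0,0,-0.006,0],
  [0,0,0,-0.006,0],
])

```text
time: 6.45
tcp_pos: [0.5011, 0.0181, 0.105]
orientation: [[-0.772, -0.635, 0.0], [-0.635, 0.772, 0.001], [-0.001, 0.0, -1.0]]
force: [-1.5, 0.8, 6.4]
width: 0.0139
finger_force: 20.0
```

Emit:
carry_out([
  [0,0,0,0,0],
  [0,0,0,0,0],
  [0,0,0,0,0],
  [0,0,0,0,0],
])

```text
time: 6.85
tcp_pos: [0.5012, 0.0181, 0.1051]
orientation: [[-0.772, -0.635, 0.0], [-0.635, 0.772, 0.001], [-0.001, 0.0, -1.0]]
force: [-0.7, 1.3, 5.7]
width: 0.0138
finger_force: 20.0
```

```bash
python3 - <<'E'
from h import *
goto(.501,.017,.104,104.8)
im,d=grab_frame("top")
off(unproj("top",seg(im,(310,199,345,236),"red"),.06),(.6786,.038))
E
```

```text
t 6.85 p [0.5012 0.0181 0.1051] yaw 129.45 j [ -4.3  28.1  -3.6 115.8   2.8  36.2 119.7] w 0.013816648764965361 ff 20.001840298064053 f [-0.7  1.3  5.7]
shift [ 0.0008 -0.0008  0.0011] turn 0.4302
beam dir 7.19 mark dir 6.74 mark y off line -0.0002 n 47
```

The beam is centred on yellow and was held for over 1 s. Next I turn back to red.

Emit:
carry_out([
  [0,0,0,0.08,0],
  [0,0,0,0.16,0],
  [0,0,0,0.24,0],
  [0,0,0,0.32,0],
  [0,0,0,0.4,0],
  [0,0,0,0.43,0],
  [0,0,0,0.43,0],
  [0,0,0,0.43,0],
])

```text
time: 7.7
tcp_pos: [0.5012, 0.0179, 0.105]
orientation: [[-0.967, -0.256, 0.001], [-0.256, 0.967, 0.0], [-0.001, 0.0, -1.0]]
force: [-1.8, 1.7, 5.6]
width: 0.0137
finger_force: 20.0
```

```bash
python3 - <<'E'
from h import *
goto(.501,.017,.104,104.8)
im,d=grab_frame("top");cv2.imwrite("pics/t3.png",cv2.resize(im[140:320,225:425],None,fx=3,fy=3))
s,_=grab_frame("scene");cv2.imwrite("pics/s3.png",cv2.resize(s[150:350,200:450],None,fx=3,fy=3))
P=unproj("top",seg(im,(335,219,374,265),"red"),.06);print(P.min(0),P.max(0))
off(P,(.641,-.111))
print(tip("top","red_mark"),tip("scene","red_mark"))
E
```

```text
t 7.7 p [0.5012 0.0179 0.105 ] yaw 104.8 j [ -9.4  28.    2.7 116.1  -2.2  35.9  99.6] w 0.013711174958447729 ff 20.00114150578156 f [-1.8  1.7  5.6]
shift [ 0.0005 -0.0008  0.001 ] turn 0.0001
[ 0.58711066 -0.09026328] [ 0.61905256 -0.06171867]
beam dir -41.06 mark dir -42.44 mark y off line -0.0016 n 18
[(0.75, [0.6403, -0.1164, 0.0564])] [(0.78, [0.6373, -0.1083, 0.0613])]
```

View pics/t3.png

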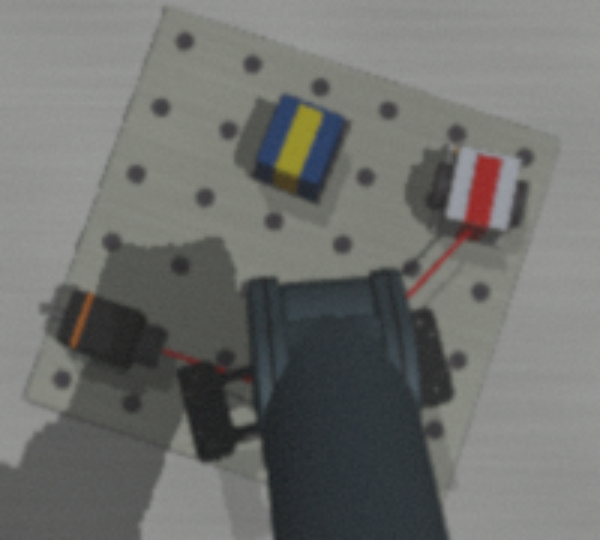

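View pics/s3.png

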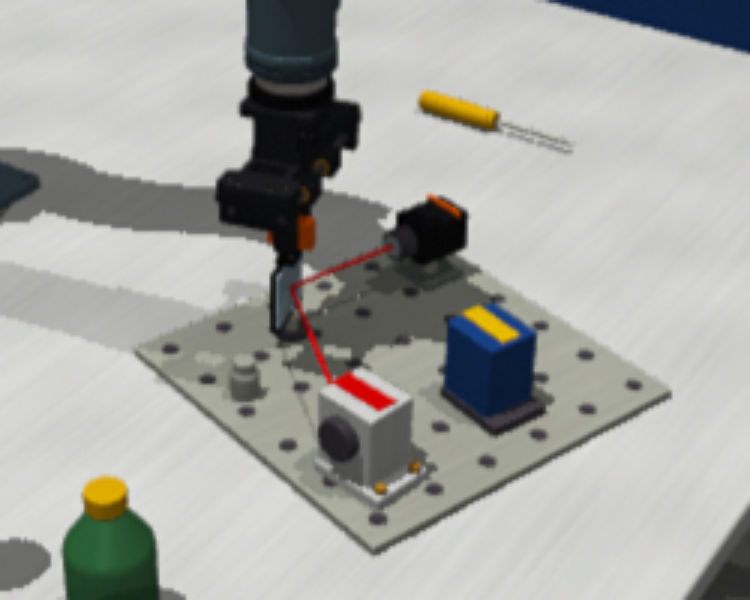

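The beam reaches the dark front of the red stripe at about (468,232) in the top crop, roughly 1.6 mm off centre. A small trim and a hold should finish it.

Emit:
carry_out([
  [0,0,0,0.005,0],
  [0,0,0,0.005,0],
  [0,0,0,0.005,0],
  [0,0,0,0.005,0],
  [0,0,0,0.005,0],
  [0,0,0,0.005,0],
  [0,0,0,0.005,0],
  [0,0,0,0.005,0],
])

```text
time: 8.7
tcp_pos: [0.5012, 0.0179, 0.105]
orientation: [[-0.968, -0.251, 0.001], [-0.251, 0.968, 0.001], [-0.001, 0.0, -1.0]]
force: [-1.1, 1.4, 6.0]
width: 0.0138
finger_force: 20.0
```

```bash
python3 - <<'E'
from h import *
im,d=grab_frame("top")
off(unproj("top",seg(im,(335,219,374,265),"red"),.06),(.641,-.111))
goto(.501,.017,.104,104.8)
E
```

```text
beam dir -44.03 mark dir -42.44 mark y off line 0.002 n 15
t 8.75 p [0.5013 0.0179 0.1051] yaw 104.52 j [ -9.4  28.    2.8 116.1  -2.3  35.9  99.4] w 0.013699108003655626 ff 20.001205026637763 f [-0.2  2.1  5.5]
shift [ 0.0005 -0.0008  0.0011] turn -0.0049
```

Within ±2 mm, still and gripped, so I'm handing it in.

```bash
python3 -c "
from station import *
print(finish_job())"
```

```text
the job is handed in; nothing more can be done
None
```

I handed the job in, with no verdict returned: the beam was held about 1.5 s on the yellow stripe, then turned to the red stripe (about 2 mm off centre by my measurement), the grip still held at 20 N.

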